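# Index the rosette table on by one notch

### The arm

A 6-joint arm with a two-finger parallel gripper is mounted at the origin on a cart in front of the work surface, level with it; the furniture and walls round the work are solid. World frame = base frame: x ahead of the robot, y to its left, z up, the work surface at z = 0. Lengths are in m, angles in rad, forces in N, time in s.
With the tool pointing down it reaches from about 0.35 to 0.975 m from the base axis. Payload 4.9 kg.
Tool frame: the origin (TCP) lies at the very end of the fingers, on their centre line; the grasp point (between the pads) lies 19 mm behind it; x points along the fingers, z is the direction in which the jaws open and shut, and the axes are right-handed (so a half turn about x gives the same grasp; the last joint's range is limited). The gripper opens to 85 mm and grips with 20 to 120 N. Pads are 22 mm wide; open, the fingers measure 114 mm over their backs; the gripper's body (76 mm by 85 mm) begins 54 mm behind the grasp point. The pads swing forward as they close: fully open they stand 13 mm farther back than shut.
Start: joints at [1.061, 0.053, 1.613, -0, 1.476, -0.119], TCP at [0.238, 0.578, 0.21] pointing down, gripper open.
Joint ranges: [-3.01, 3.01], [-1.01, 2.22], [0.06, 2.58], [-1.02, 4.17], [0.09, 2.62], [-3.14, 3.14]. Speed limits (rad/s): [2.57, 2.57, 3.14, 3.14, 3.14, 3.14].

### API

Orientations are given as a unit quaternion [w, x, y, z].
In Python, from plant import manip, viewer gives the robot as it stands.
- The arm moves only by the shell command python3 -m inch 'ROWS'. ROWS is JSON, a list of rows, each an object with "fingers": the opening, from -1 (shut) to 1 (fully open), so that 0 is half open; "delta_pos": the shift along the tool's x, y, z in cm, a list of three; "twist": the turn, a rotation vector about the tool's x, y, z in degrees, a list of three. A call has 1 to 5 rows; each row shifts and turns the commanded pose from where the row before left it, along the tool's axes as they then stand; what a row does not reach is not made up. A row lasts 1/8 s, in which the tool goes at most 62.5 mm and 10.7 degrees, less where a joint would pass 70% of its speed; a pose out of reach is approached as far as the arm can. A call is refused whole if a number of a shift passes 6.25 or a number of a turn 10.7, either way. A call with a gripper value outside its range is refused whole. The fingers move at their own pace and stop on an object; the grip force is fixed at half the most. Time passes only in rows, so rows that do not move let the fingers close. It gives the time, the measured TCP pose, the force and the opening at its end, in the units of the state.
- manip.state(): the state, without advancing time (a new reading comes with each control period).
- viewer.grab_frame(name): name is "side" or "top"; returns a dict with "pixels" (400x640x3 uint8, blue, green, red), "range_z" (400x640 float32, m along the optical axis (not along the pixel's ray), 0 where there is no reading), "K" (3x3 intrinsics, pixels), "pose" (4x4, takes a point from camera to world coordinates). Camera axes: x right, y down, z forward; pixel columns grow to the right and rows downward; lengths in m; the calibration is good to about 2 mm. A picture is of the moment at which its call begins.
- manip.job_done(): hands the job in, once; it reports no verdict.
The state is a dict: "time": time; "joint_pos": joint angles; "joint_vel": joint speeds; "joint_efforts": joint torques, N m; "tool_pos": TCP position; "tool_rot": TCP orientation; "contact_force": force on the tool from outside, world axes, zero at the start; "ft_torque": the same for the moment, N m; "gripper_width": opening from 0.0 (shut) to 1.0 (fully open).
Only numpy, scipy, OpenCV 4.12 (cv2) and the standard library are available. Lean on these libraries where they do the work, as an engineer would, in place of code of your own. Each camera call takes 0.05 s, during which the arm holds its last target.

### The job

The bronze rosette is bolted to a small indexing table: bring its next petal round by turning the table exactly one notch clockwise (seen from above), and leave it clamped. First push the clamp lever over with your closed fingers to free the table, then press the plunger's dished brass thumb cup down and, keeping it down, push it round to the next notch and let it spring all the way up there, and last push the lever back to where it clamps. Only press and push with the fingertips, gently and without gripping or forcing anything, and leave the things lying around where they are.

Things in the scene. Friction and masses are not known exactly. Their poses are not given: they have to be found in the camera images.
- index_base: Round dark iron base of the indexing table, bolted to the work surface: 250 mm across (262 mm at the foot), its top, a steel index ring, 58 mm above the work surface. Origin on the table's upright turning axis at the level of the work surface; z up. The ring's inner edge (radius 94 mm) has 12 round notches, 30 degrees apart, each with a dark division mark on the ring's top. Three bolt ears, 22 mm high, reach out to 167 mm from the axis.
- table_axis (a point): Point on the table's upright turning axis, 78 mm above the work surface. The table top (radius 82 mm, 64 mm high, rosette and its dogs up to 82 mm high) turns about it.
- cup_top (a point): Centre of the plunger's dished brass thumb cup, on the floor of the dish, 81 mm above the work surface when the plunger is up; the cup rides on the table 90 mm from the turning axis. The cup is 42 mm across, the dish 35 mm across inside, with a rim 3 mm high. A fingertip pressed into the dish can push the cup, and with it the table, along its circle.
- plunger (a joint): How far the plunger is pressed down, in m: 0 = up, locked in a notch; 0.0115 = fully down. Its spring pushes back with 5.8 N at the start, 9.8 N fully down. The table can turn only while it is pressed by 10 mm or more. Let go between notches it jams under the ring until pressed again; let go within 3 mm of a notch (on the cup's circle) it springs up and centres itself, with 0.006 rad of play.
- index_table (a joint): Angle of the table, in rad, growing clockwise seen from above: 0 at the start notch; the next notch clockwise is at 0.5236 (30 degrees, 47 mm along the cup's circle). Free, it takes about 1 to 2 N at the cup to turn and stays where it is left.
- clamp_lever (a joint): Angle of the clamp lever, in rad: 0 = clamped; it grows counter-clockwise seen from above to 1.05 = fully released (the end stop). The cam grips the table below about 0.45 (then it takes some 8 to 12 N at the cup to drag the table round). The lever stays where it is left; moving it takes about 3 N near the ball, up to 10 N where it grips.
- lever_pivot (a point): Point on the upright pivot of the clamp lever, 47.5 mm above the work surface, beside the base, 140 mm from the table's axis.
- lever_ball (a point): Centre of the black ball (25 mm across) on the end of the clamp lever, 78 mm above the work surface and 88 mm from the pivot's axis. The bare steel bar (10 mm thick) climbs to it straight from 50 mm high at 30 mm from the pivot.
- pumice: A grey rubbing block, 46 x 76 x 31 mm, to be left alone. Origin under its middle.
- pigment_jar: A white screw-lid jar, 56 mm across, 70 mm high, to be left alone. Origin under its middle.
- wool: A pad of steel wool, 48 x 63 x 30 mm, to be left alone. Origin under its middle.

How it is judged:
By the outcome, as a careful person would: the job done as asked, in the order asked, and still so for the second after the job is handed in, with the robot touching nothing.
It also fails if it takes over 72 s, if anything falls off the work surface, if the arm or the gripper's body presses on something with over 40 N, if the wrist force passes 120 N, or if a joint passes its speed limit or range.

## Working session

There is one attempt and no reset: what is moved stays moved. The work goes in short steps, Python scripts to look and compute and a shell command to move; the robot and the scene stay as the last step left them, time stands still between calls to the robot, and variables do not carry over. Pictures are saved under pics/ and viewed, and the job is handed in when it is done.

```bash
ls; mkdir -p pics
python3 - <<'E'
from plant import manip, viewer
import cv2,numpy as np
s=manip.state()
for k,v in s.items(): print(k,np.round(v,4))
for n in ("top","side"):
    f=viewer.grab_frame(n); cv2.imwrite(f"pics/{n}0.png",f["pixels"]); np.savez(f"{n}0.npz",**f)
    print(n,f["K"],f["pose"])
E
```

```text
pics
time 0.0
joint_pos [ 1.061   0.0534  1.6143  0.      1.476  -0.119 ]
joint_vel [ 0.0004  0.0009 -0.0013  0.0024 -0.0004  0.0007]
joint_efforts [ 6.00000e-04 -3.93692e+01 -3.70170e+01 -1.00000e-04  7.10000e-03
 -0.00000e+00]
tool_pos [0.2377 0.5773 0.2084]
tool_rot [ 0.5869 -0.3937  0.5882  0.3931]
contact_force [ 0.1929 -0.6515 -0.2177]
ft_torque [ 0.063  -0.0437 -0.0041]
gripper_width 0.999
top [[402.11339482   0.         316.90316794]
 [  0.         402.11339482 201.03918587]
 [  0.           0.           1.        ]] [[-0.00834575 -0.9873983   0.15803464  0.40627061]
 [-0.99985196  0.00586182 -0.01617724 -0.06663875]
 [ 0.015047   -0.15814625 -0.98730104  1.01493599]
 [ 0.          0.          0.          1.        ]]
side [[404.75976277   0.         314.0853797 ]
 [  0.         404.75976277 206.15484232]
 [  0.           0.           1.        ]] [[-0.96102342 -0.15602619  0.22823191  0.35244254]
 [-0.2764034   0.52453529 -0.80527256  0.67483575]
 [ 0.00592792 -0.83696987 -0.54721687  0.59688321]
 [ 0.          0.          0.          1.        ]]
```

View pics/top0.png

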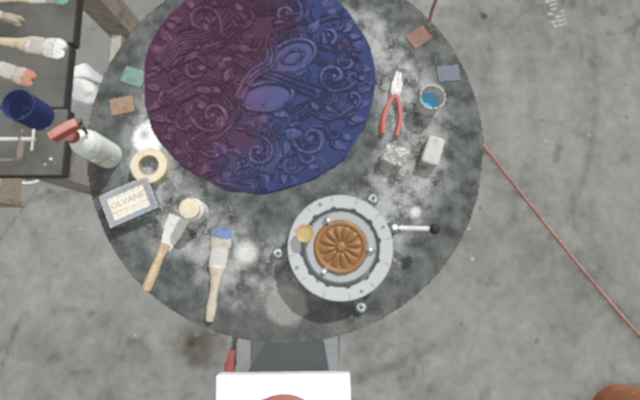

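View pics/side0.png

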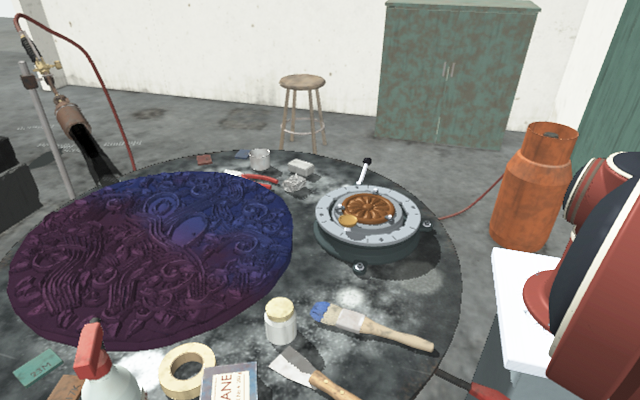

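The top view shows the table's ring around (341,247), the brass cup at (304,233), and the lever running right to its black ball at (434,229). The jar, pumice and wool are away from it. Next I'll measure these positions.

```bash
cat > h.py <<'E'
import numpy as np, cv2
def load(n): return dict(np.load(n+".npz"))
def ray(f,u,v,z):
    K=f["K"];P=f["pose"]; d=P[:3,:3]@np.array([(u-K[0,2])/K[0,0],(v-K[1,2])/K[1,1],1.]); o=P[:3,3]
    return o+d*(z-o[2])/d[2]
def proj(f,p):
    P=f["pose"]; c=P[:3,:3].T@(np.array(p)-P[:3,3]); q=f["K"]@c; return q[:2]/q[2]
def cloud(f):
    K=f["K"];P=f["pose"];z=f["range_z"]; v,u=np.indices(z.shape)
    c=np.stack([(u-K[0,2])/K[0,0]*z,(v-K[1,2])/K[1,1]*z,z],-1)
    w=c@P[:3,:3].T+P[:3,3]; w[z<=0]=np.nan; return w
E
python3 - <<'E'
from h import *
f=load("top0"); im=f["pixels"]
cv2.imwrite("pics/crop_t.png",cv2.resize(im[180:320,260:450],None,fx=4,fy=4,interpolation=cv2.INTER_CUBIC))
g=load("side0"); cv2.imwrite("pics/crop_s.png",cv2.resize(g["pixels"][145:285,290:450],None,fx=4,fy=4,interpolation=cv2.INTER_CUBIC))
for f,n in((f,"top"),(g,"side")):
    w=cloud(f); 
    for (u,v) in ([(304,233),(341,247),(434,229),(300,250),(380,240)] if n=="top" else [(348,221),(367,161),(322,222)]): print(n,u,v,np.round(w[v,u],4))
# cup colour
hsv=cv2.cvtColor(load("top0")["pixels"],cv2.COLOR_BGR2HSV); print(hsv[233,304],hsv[247,330])
E
```

```text
top 304 233 [ 0.4807 -0.0514  0.0824]
top 341 247 [ 0.4481 -0.1373  0.0743]
top 434 229 [ 0.4873 -0.3526  0.089 ]
top 300 250 [ 0.4425 -0.0414  0.0579]
top 380 240 [ 0.465  -0.2326  0.0527]
side 348 221 [ 0.4797 -0.0506  0.0792]
side 367 161 [ 0.4887 -0.3468  0.0825]
side 322 222 [ 0.5418 -0.061   0.0569]
[ 19  95 211] [ 15 106 181]
```

View pics/crop_t.png

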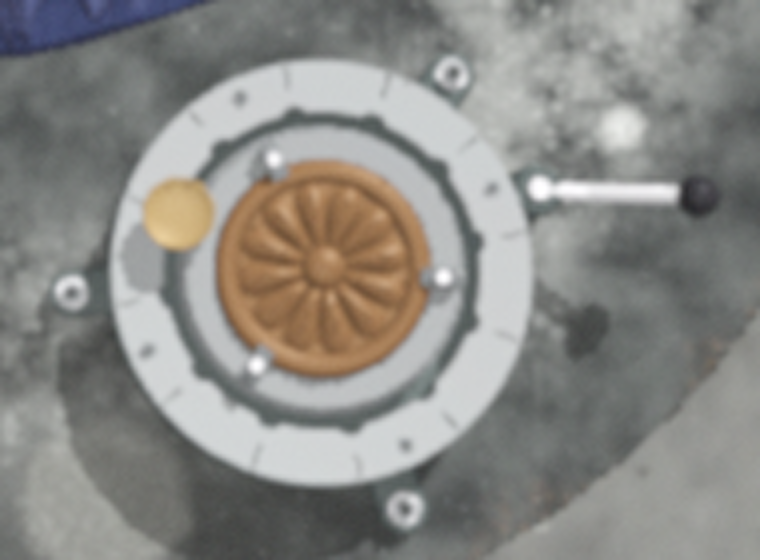

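View pics/crop_s.png

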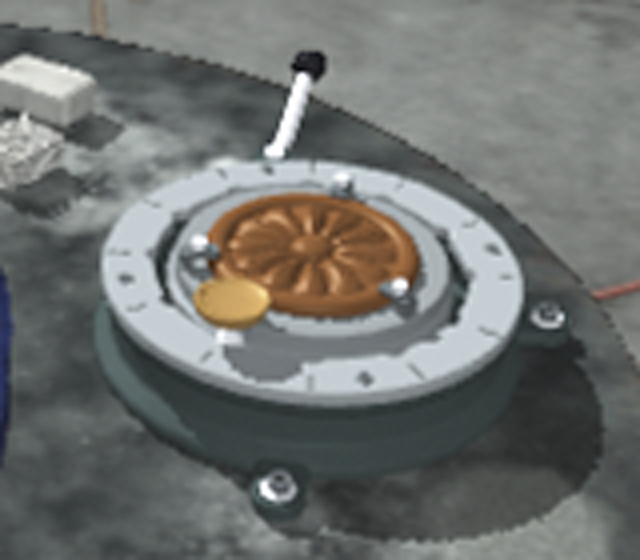

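Run:
```python
from h import *
from scipy.optimize import least_squares
R={}
for n in("top0","side0"):
    f=load(n); im=f["pixels"]; w=cloud(f); hsv=cv2.cvtColor(im,cv2.COLOR_BGR2HSV)
    m=((abs(w[...,2]-.058)<.004)&(np.hypot(w[...,0]-.445,w[...,1]+.137)<.14)&(hsv[...,2]>110)).astype(np.uint8)
    c=max(cv2.findContours(m,cv2.RETR_EXTERNAL,cv2.CHAIN_APPROX_NONE)[0],key=cv2.contourArea)
    hull=cv2.convexHull(c)[:,0]
    p=np.array([ray(f,u,v,.058)[:2] for u,v in hull])
    r=least_squares(lambda q:np.hypot(p[:,0]-q[0],p[:,1]-q[1])-q[2],[.445,-.137,.125],loss="soft_l1",f_scale=.001)
    print(n,"axis",r.x, np.abs(r.fun).mean())
    # cup
    m=((w[...,2]>.072)&(np.hypot(w[...,0]-.48,w[...,1]+.051)<.03)&(hsv[...,1]>60)&(hsv[...,0]>15)).astype(np.uint8)
    c=max(cv2.findContours(m,cv2.RETR_EXTERNAL,cv2.CHAIN_APPROX_NONE)[0],key=cv2.contourArea)
    (u,v),ax,_=cv2.fitEllipse(c); cu=ray(f,u,v,.084); print("cup",u,v,ax,cu)
    d=cu[:2]-r.x[:2]; print(" radius",np.hypot(*d),"ang",np.degrees(np.arctan2(d[1],d[0])))
    # ball
    u0,v0=(434,229) if n=="top0" else (367,161)
    m=np.zeros(im.shape[:2],np.uint8); m[v0-9:v0+10,u0-9:u0+10]=1
    m=m*(hsv[...,2]<60); c=max(cv2.findContours(m.astype(np.uint8),cv2.RETR_EXTERNAL,cv2.CHAIN_APPROX_NONE)[0],key=cv2.contourArea)
    (u,v),rr=cv2.minEnclosingCircle(c); M=cv2.moments(c);u2,v2=M['m10']/M['m00'],M['m01']/M['m00']
    print("ball",u,v,rr,u2,v2,ray(f,u,v,.078),ray(f,u2,v2,.078))
    if n=="top0":
        pv=ray(f,395,227,.055);print("pivot",pv,np.hypot(*(pv[:2]-r.x[:2])), np.hypot(*(pv[:2]-ray(f,u,v,.078)[:2])))
# obstacles around lever
w=cloud(load("top0"))
for (u,v) in [(432,150),(397,152),(431,97),(397,90)]: print(u,v,np.round(w[v,u],3))
```

```text
top0 axis [ 0.44850226 -0.13512681  0.12455069] 0.00012799165301663064
cup 304.0837097167969 233.26129150390625 (16.293289184570312, 17.17108917236328) [ 0.47994743 -0.05159422  0.084     ]
 radius 0.0892552082613071 ang 69.37156186032439
ball 433.53125 229.0625 3.9732766151428223 432.9358974358974 230.6410256410256 [ 0.48809307 -0.35486107  0.078     ] [ 0.48440043 -0.35325852  0.078     ]
pivot [ 0.4957084  -0.26930855  0.055     ] 0.14224330166812799 0.08589078927566751
side0 axis [ 0.44849704 -0.13256013  0.12469331] 0.0012053298400473368
cup 347.72247314453125 220.38616943359375 (11.573246002197266, 18.341026306152344) [ 0.47963365 -0.04603799  0.084     ]
 radius 0.09195416547863981 ang 70.20778568012663
ball 366.78570556640625 161.0 3.7858216762542725 367.1728395061728 160.58024691358023 [ 0.49045863 -0.35563726  0.078     ] [ 0.48985622 -0.35855566  0.078     ]
432 150 [ 0.693 -0.376  0.034]
397 152 [ 0.689 -0.287  0.029]
431 97 [ 0.841 -0.385  0.019]
397 90 [ 0.863 -0.298  0.013]
```

```bash
cat >> h.py <<'E'
from scipy.spatial.transform import Rotation as Ro
def rot(s): q=s["tool_rot"]; return Ro.from_quat([q[1],q[2],q[3],q[0]])
def delta(s,target,yaw_zaxis=None):
    """total shift in tool axes (cm) and total rotvec (deg) to bring tool z along world yaw, x down"""
    R=rot(s); d=R.inv().apply(np.array(target)-s["tool_pos"])*100
    out=[np.round(d,2)]
    if yaw_zaxis is not None:
        a=np.radians(yaw_zaxis); z=np.array([np.cos(a),np.sin(a),0]); x=np.array([0,0,-1.]); y=np.cross(z,x)
        T=Ro.from_matrix(np.stack([x,y,z],1)); out.append(np.round(np.degrees((R.inv()*T).as_rotvec()),2))
    return out
def show(s):
    M=rot(s).as_matrix(); print("t",round(s["time"],2),"p",np.round(s["tool_pos"],4),"z-yaw",round(np.degrees(np.arctan2(M[1,2],M[0,2])),1),"x",np.round(M[:,0],3),"F",np.round(s["contact_force"],1),"w",round(s["gripper_width"],3))
E
python3 - <<'E'
from plant import manip
from h import *
s=manip.state(); show(s); print(rot(s).as_matrix().round(3))
for y in(0,26,90,-90,180): print(y,delta(s,[.5,.1,.25],y))
E
python3 -m inch '[{"fingers":-1,"delta_pos":[-1,0,0],"twist":[0,0,0]}]'
```

```text
t 0.1 p [0.2378 0.5774 0.2085] z-yaw 67.6 x [-0.001 -0.002 -1.   ] F [-0.5 -0.4  0.4] w 1.0
[[-0.001 -0.925  0.381]
 [-0.002  0.381  0.925]
 [-1.     0.    -0.002]]
0 [array([ -4.1 , -42.43, -34.15]), array([ 6.761e+01, -1.000e-01,  5.000e-02])]
26 [array([ -4.1 , -42.43, -34.15]), array([ 4.161e+01, -1.100e-01,  2.000e-02])]
90 [array([ -4.1 , -42.43, -34.15]), array([-22.39,  -0.1 ,  -0.04])]
-90 [array([ -4.1 , -42.43, -34.15]), array([ 1.5761e+02, -5.0000e-02,  1.4000e-01])]
180 [array([ -4.1 , -42.43, -34.15]), array([-1.1239e+02, -6.0000e-02, -1.1000e-01])]
time: 0.22
tool_pos: [0.2376, 0.577, 0.2181]
tool_rot: [0.587, -0.394, 0.589, 0.393]
contact_force: [0.2, 0.2, 0.1]
gripper_width: 0.817
```

```bash
python3 -m inch '[{"fingers":-1,"delta_pos":[-1,0,0],"twist":[9.66,0,0]},{"fingers":-1,"delta_pos":[-1,0,0],"twist":[9.66,0,0]},{"fingers":-1,"delta_pos":[-1,0,0],"twist":[9.66,0,0]},{"fingers":-1,"delta_pos":[-1,0,0],"twist":[9.66,0,0]},{"fingers":-1,"delta_pos":[0,0,0],"twist":[9.66,0,0]}]'; python3 -m inch '[{"fingers":-1,"delta_pos":[0,0,0],"twist":[9.66,0,0]},{"fingers":-1,"delta_pos":[0,0,0],"twist":[9.66,0,0]},{"fingers":-1,"delta_pos":[0,-4,3],"twist":[0,0,0]}]'
python3 - <<'E'
from plant import manip
from h import *
s=manip.state(); show(s); print(delta(s,[.5,.1,.25],0), s["joint_pos"])
E
```

```text
time: 0.85
tool_pos: [0.2384, 0.5785, 0.2617]
tool_rot: [0.698, -0.116, 0.697, 0.117]
contact_force: [0.0, -0.2, 0.4]
gripper_width: -0.001
time: 1.23
tool_pos: [0.2672, 0.5388, 0.2601]
tool_rot: [0.707, -0.001, 0.707, 0.001]
contact_force: [0.4, 0.0, 0.1]
gripper_width: -0.001
t 1.23 p [0.2672 0.5388 0.2601] z-yaw 0.2 x [-0.     0.001 -1.   ] F [0.4 0.  0.1] w -0.001
[array([  0.97, -43.95,  23.16]), array([ 0.16, -0.  , -0.04])] [ 9.86577821e-01 -2.83403474e-02  1.61106205e+00  4.09957236e-04
  1.55828993e+00  9.83814475e-01]
```

```bash
python3 -m inch '[{"fingers":-1,"delta_pos":[0,-5,3],"twist":[0,0,0]},{"fingers":-1,"delta_pos":[0,-5,3],"twist":[0,0,0]},{"fingers":-1,"delta_pos":[0,-5,3],"twist":[0,0,0]},{"fingers":-1,"delta_pos":[0,-5,3],"twist":[0,0,0]},{"fingers":-1,"delta_pos":[0,-5,3],"twist":[0,0,0]}]'; python3 -m inch '[{"fingers":-1,"delta_pos":[0,-5,2],"twist":[0,0,0]},{"fingers":-1,"delta_pos":[0,-5,1],"twist":[0,0,0]},{"fingers":-1,"delta_pos":[0,-5,0],"twist":[0,0,0]},{"fingers":-1,"delta_pos":[0,0,0],"twist":[0,0,0]}]'
python3 - <<'E'
from plant import manip,viewer
from h import *
s=manip.state(); show(s); print(s["joint_pos"].__repr__())
f=viewer.grab_frame("side"); np.savez("side1.npz",**f); cv2.imwrite("pics/side1.png",f["pixels"]); print(proj(f,s["tool_pos"]))
w=cloud(f); 
m=(np.linalg.norm(w[...,:2]-s["tool_pos"][:2],axis=-1)<.06)&(w[...,2]>.2)
p=w[m]
for z in np.arange(.2,.36,.01):
    q=p[(abs(p[:,2]-z)<.005)]
    if len(q): print(round(z,2),len(q),(q.min(0)-s["tool_pos"]).round(3),(q.max(0)-s["tool_pos"]).round(3))
E
```

```text
time: 1.85
tool_pos: [0.4188, 0.2862, 0.2605]
tool_rot: [0.708, 0.0, 0.707, 0.0]
contact_force: [0.2, 0.7, -0.4]
gripper_width: 0.0
time: 2.35
tool_pos: [0.4484, 0.1353, 0.2604]
tool_rot: [0.708, 0.002, 0.707, -0.002]
contact_force: [0.0, 0.8, 0.7]
gripper_width: -0.001
t 2.35 p [0.4484 0.1353 0.2604] z-yaw -0.3 x [ 0.001 -0.    -1.   ] F [0.  0.8 0.7] w -0.001
array([ 1.34200918e-01, -3.61180824e-01,  1.89862355e+00, -4.46237079e-04,
        1.60298546e+00,  1.39415015e-01])
[348.82142915 195.82735647]
0.28 12 [-0.007 -0.003  0.02 ] [0.005 0.012 0.024]
0.29 91 [-0.014 -0.003  0.025] [0.013 0.013 0.035]
0.3 113 [-0.014 -0.007  0.035] [0.013 0.013 0.045]
0.31 119 [-0.014 -0.005  0.045] [0.013 0.013 0.055]
0.32 113 [-0.021 -0.007  0.055] [0.022 0.015 0.065]
0.33 284 [-0.035 -0.009  0.065] [0.034 0.015 0.074]
0.34 356 [-0.043 -0.013  0.075] [0.042 0.016 0.085]
0.35 337 [-0.051 -0.012  0.085] [0.05  0.019 0.095]
```

View pics/side1.png

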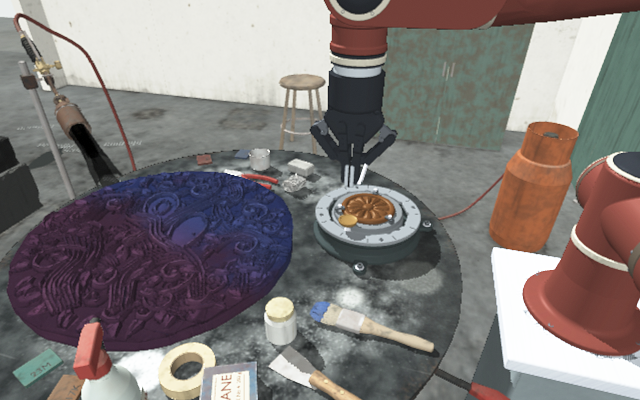

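Run:
```python
from h import *
f=load("side1"); im=f["pixels"]; cv2.imwrite("pics/c1.png",cv2.resize(im[110:235,290:420],None,fx=4.5,fy=4.5,interpolation=cv2.INTER_CUBIC))
w=cloud(f)
for v in range(160,200,2): print(v, [ (round(float(w[v,u,2]),3)) for u in range(338,364,3)], w[v,345].round(3))
```

```text
160 [0.325, 0.328, 0.328, 0.329, 0.324, 0.33, 0.331, 0.331, 0.329] [0.455 0.146 0.328]
162 [-0.004, 0.323, 0.325, 0.325, 0.32, 0.327, 0.328, 0.329, 0.326] [0.455 0.148 0.325]
164 [-0.002, 0.318, 0.321, 0.322, 0.318, 0.324, 0.326, 0.323, 0.322] [0.455 0.145 0.321]
166 [-0.002, -0.004, 0.315, 0.319, 0.318, 0.32, 0.321, 0.319, -0.782] [0.456 0.142 0.316]
168 [-0.003, 0.312, 0.312, 0.315, 0.316, 0.315, 0.313, 0.315, -0.003] [0.455 0.143 0.313]
170 [-0.005, 0.308, 0.309, 0.311, 0.312, 0.313, 0.311, 0.311, -0.001] [0.455 0.146 0.311]
172 [-0.004, 0.304, 0.305, 0.308, 0.31, 0.31, 0.308, 0.307, 0.061] [0.455 0.146 0.307]
174 [-0.004, 0.301, 0.302, 0.305, 0.306, 0.307, 0.305, 0.303, 0.058] [0.454 0.145 0.304]
176 [-0.001, 0.297, 0.298, 0.302, 0.302, 0.302, 0.301, 0.299, 0.055] [0.454 0.147 0.302]
178 [-0.004, 0.294, 0.295, 0.298, 0.299, 0.299, 0.298, 0.293, 0.054] [0.454 0.147 0.298]
180 [-0.006, 0.291, 0.292, 0.295, 0.295, 0.296, 0.294, 0.05, 0.051] [0.454 0.147 0.295]
182 [-0.004, -0.003, 0.289, 0.291, 0.292, 0.291, 0.29, 0.054, 0.046] [0.454 0.145 0.29 ]
184 [-0.004, -0.004, -0.005, 0.288, 0.288, 0.288, 0.287, 0.053, 0.049] [0.453 0.146 0.287]
186 [-0.005, -0.005, -0.006, 0.284, 0.286, 0.284, 0.057, 0.057, 0.057] [0.453 0.146 0.283]
188 [-0.002, 0.056, 0.055, 0.055, 0.056, 0.058, 0.056, 0.055, 0.055] [ 0.524 -0.228  0.056]
190 [0.057, 0.055, 0.055, 0.055, 0.058, 0.057, 0.058, 0.057, 0.056] [ 0.522 -0.219  0.056]
192 [0.057, 0.056, 0.054, 0.055, 0.054, 0.055, 0.061, 0.062, 0.062] [ 0.52  -0.208  0.056]
194 [0.054, 0.054, 0.054, 0.049, 0.062, 0.064, 0.068, 0.072, 0.07] [ 0.518 -0.202  0.054]
196 [0.054, 0.053, 0.065, 0.062, 0.07, 0.071, 0.069, 0.069, 0.067] [ 0.514 -0.181  0.061]
198 [0.052, 0.062, 0.062, 0.069, 0.07, 0.067, 0.064, 0.071, 0.07] [ 0.512 -0.171  0.061]
```

View pics/c1.png

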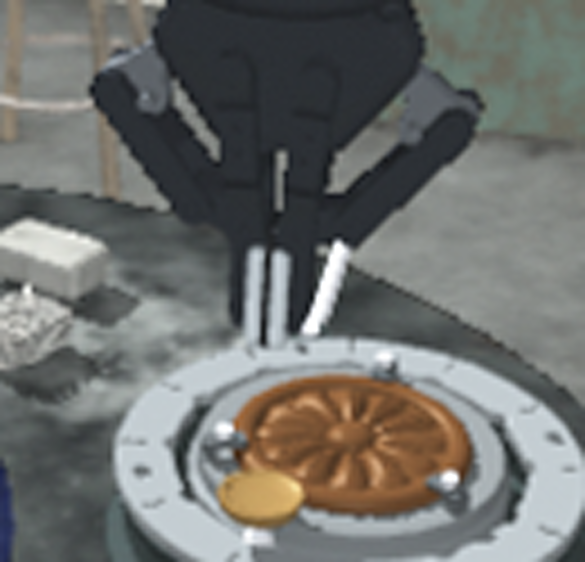

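The side view shows the closed fingers as a block about 28 x 22 mm. They appear to end near row 187, which is about 2 cm above the reported TCP at row 196. I'll go lower by that margin and check again close up.

```bash
python3 -m inch '[{"fingers":-1,"delta_pos":[0,-6,0],"twist":[0,0,0]},{"fingers":-1,"delta_pos":[0,-6,0],"twist":[0,0,0]},{"fingers":-1,"delta_pos":[0,-6,0],"twist":[0,0,0]},{"fingers":-1,"delta_pos":[0,-6,0],"twist":[0,0,0]},{"fingers":-1,"delta_pos":[0,-6,0],"twist":[0,0,0]}]'; python3 -m inch '[{"fingers":-1,"delta_pos":[0,-6,0],"twist":[0,0,0]},{"fingers":-1,"delta_pos":[2,-6,0],"twist":[0,0,0]},{"fingers":-1,"delta_pos":[4,-6,-2],"twist":[0,0,0]},{"fingers":-1,"delta_pos":[5,-0.5,-1],"twist":[0,0,0]},{"fingers":-1,"delta_pos":[0,0,0],"twist":[0,0,0]}]'
python3 - <<'E'
from plant import manip,viewer
from h import *
s=manip.state(); show(s)
for n in("side","top"):
    f=viewer.grab_frame(n); np.savez(n+"2.npz",**f); print(proj(f,s["tool_pos"]))
    if n=="side":cv2.imwrite("pics/s2.png",cv2.resize(f["pixels"][80:230,290:440],None,fx=4,fy=4))
    else: cv2.imwrite("pics/t2.png",f["pixels"])
E
```

```text
time: 3.02
tool_pos: [0.4484, -0.163, 0.2603]
tool_rot: [0.708, -0.001, 0.707, 0.001]
contact_force: [0.3, 0.5, 0.3]
gripper_width: -0.0
time: 3.65
tool_pos: [0.4193, -0.3339, 0.1517]
tool_rot: [0.705, 0.003, 0.709, 0.003]
contact_force: [-0.2, 0.7, 0.7]
gripper_width: 0.0
t 3.65 p [ 0.4193 -0.3339  0.1517] z-yaw -0.0 x [-0.006  0.008 -1.   ] F [-0.2  0.7  0.7] w 0.0
[394.17592556 143.07567153]
[435.91277641 258.22612452]
```

View pics/s2.png

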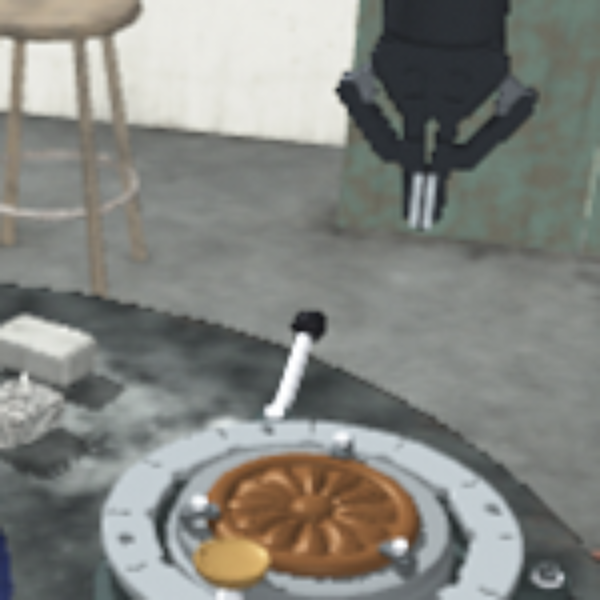

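View pics/t2.png

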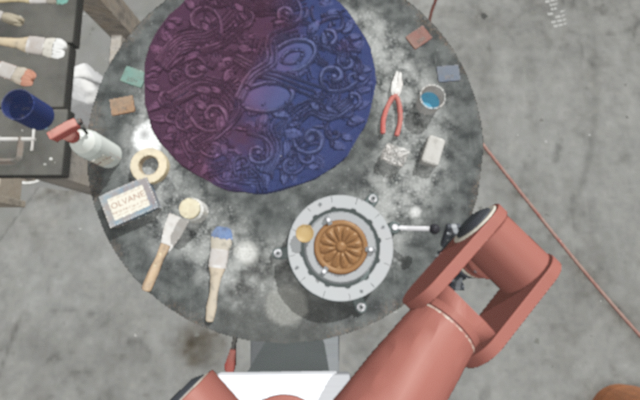

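The fingertip is seen at about (395.5,137) and the TCP projects to (394,143), so the real tips again look about 19 mm above the reported TCP. Going down beside the ball.

```bash
python3 -m inch '[{"fingers":-1,"delta_pos":[4,-1.7,0],"twist":[0,0,0]},{"fingers":-1,"delta_pos":[4,0,0],"twist":[0,0,0]},{"fingers":-1,"delta_pos":[3,0,0],"twist":[0,0,0]},{"fingers":-1,"delta_pos":[1,0,1],"twist":[0,0,0]},{"fingers":-1,"delta_pos":[0,0,0.5],"twist":[0,0,0]}]'
python3 - <<'E'
from plant import manip,viewer
from h import *
s=manip.state(); show(s)
f=viewer.grab_frame("side"); np.savez("side3.npz",**f); print(proj(f,s["tool_pos"]))
cv2.imwrite("pics/s3.png",cv2.resize(f["pixels"][100:220,310:440],None,fx=4.5,fy=4.5))
E
```

```text
time: 4.38
tool_pos: [0.4385, -0.354, 0.0384]
tool_rot: [0.708, -0.001, 0.706, -0.0]
contact_force: [0.6, -0.2, -0.1]
gripper_width: -0.002
t 4.38 p [ 0.4385 -0.354   0.0384] z-yaw 0.1 x [ 0.002 -0.002 -1.   ] F [ 0.6 -0.2 -0.1] w -0.002
[383.66591143 176.09375786]
```

View pics/s3.png

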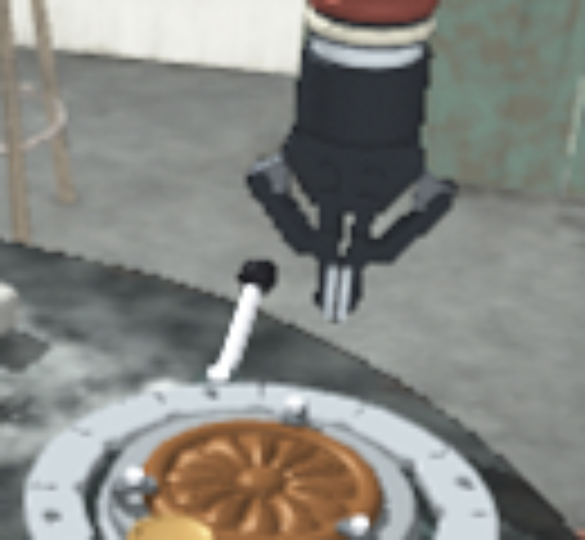

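The fingertips are just on the robot's side of the ball, with the tip at about (386,171) and the ball at (367,160). Now I'll push in +x.

```bash
python3 -m inch '[{"fingers":-1,"delta_pos":[0,0.2,1.2],"twist":[0,0,0]},{"fingers":-1,"delta_pos":[0,0,0.6],"twist":[0,0,0]},{"fingers":-1,"delta_pos":[0,0,0.6],"twist":[0,0,0]},{"fingers":-1,"delta_pos":[0,0,0.6],"twist":[0,0,0]}]'; python3 -m inch '[{"fingers":-1,"delta_pos":[0,0,0.6],"twist":[0,0,0]},{"fingers":-1,"delta_pos":[0,-0.1,0.6],"twist":[0,0,0]},{"fingers":-1,"delta_pos":[0,-0.1,0.6],"twist":[0,0,0]},{"fingers":-1,"delta_pos":[0,-0.1,0.6],"twist":[0,0,0]}]'
python3 - <<'E'
from plant import manip,viewer
from h import *
s=manip.state(); show(s)
f=viewer.grab_frame("side"); np.savez("side4.npz",**f); print(proj(f,s["tool_pos"]))
cv2.imwrite("pics/s4.png",cv2.resize(f["pixels"][100:220,310:440],None,fx=4.5,fy=4.5))
E
```

```text
time: 4.92
tool_pos: [0.4661, -0.352, 0.0366]
tool_rot: [0.707, -0.0, 0.708, -0.0]
contact_force: [-3.6, -2.2, 2.0]
gripper_width: 0.002
time: 5.42
tool_pos: [0.4903, -0.3536, 0.0359]
tool_rot: [0.707, 0.001, 0.707, 0.001]
contact_force: [-3.1, 2.6, 1.6]
gripper_width: -0.001
t 5.42 p [ 0.4903 -0.3536  0.0359] z-yaw -0.0 x [-0.001  0.002 -1.   ] F [-3.1  2.6  1.6] w -0.001
[365.5820748 174.4156788]
```

View pics/s4.png

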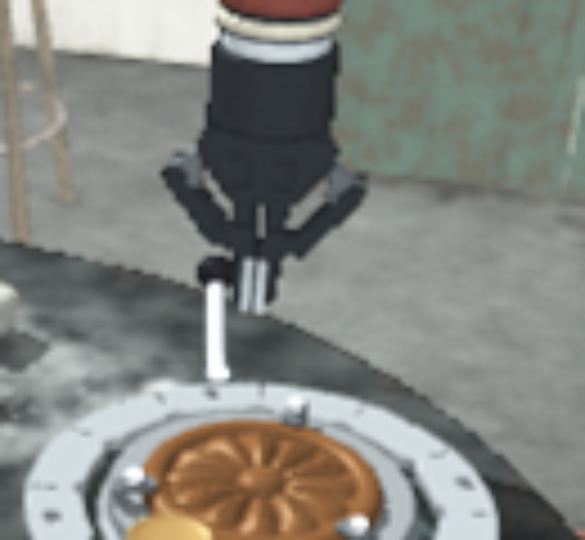

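```bash
python3 -m inch '[{"fingers":-1,"delta_pos":[0,0,0.6],"twist":[0,0,0]},{"fingers":-1,"delta_pos":[0,0,0.6],"twist":[0,0,0]},{"fingers":-1,"delta_pos":[0,0,0.6],"twist":[0,0,0]},{"fingers":-1,"delta_pos":[0,0.1,0.6],"twist":[0,0,0]}]'; python3 -m inch '[{"fingers":-1,"delta_pos":[0,0.2,0.6],"twist":[0,0,0]},{"fingers":-1,"delta_pos":[0,0.3,0.6],"twist":[0,0,0]},{"fingers":-1,"delta_pos":[0,0.3,0.6],"twist":[0,0,0]}]'
python3 - <<'E'
from plant import manip,viewer
from h import *
s=manip.state(); show(s)
f=viewer.grab_frame("side"); np.savez("side5.npz",**f); print(proj(f,s["tool_pos"]))
cv2.imwrite("pics/s5.png",cv2.resize(f["pixels"][100:220,310:440],None,fx=4.5,fy=4.5))
E
```

```text
time: 5.98
tool_pos: [0.5141, -0.3531, 0.0359]
tool_rot: [0.707, 0.0, 0.708, 0.0]
contact_force: [-4.9, 1.6, -1.3]
gripper_width: -0.002
time: 6.35
tool_pos: [0.5327, -0.3457, 0.0366]
tool_rot: [0.707, -0.0, 0.707, -0.0]
contact_force: [-3.2, 0.1, -1.2]
gripper_width: -0.005
t 6.35 p [ 0.5327 -0.3457  0.0366] z-yaw -0.0 x [ 0.    -0.001 -1.   ] F [-3.2  0.1 -1.2] w -0.005
[350.61741704 173.46010681]
```

View pics/s5.png

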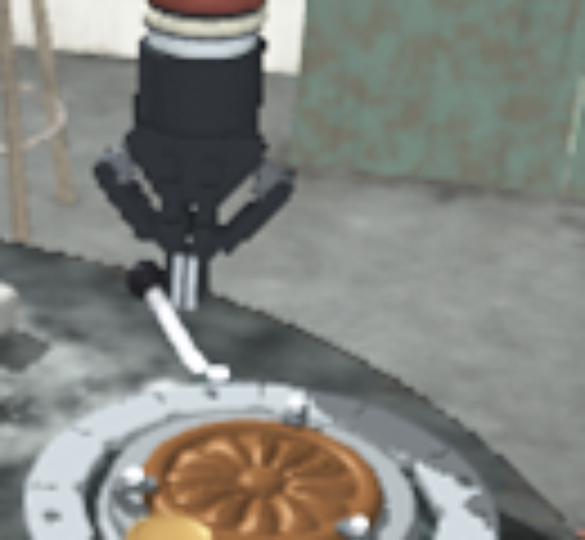

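```bash
python3 -m inch '[{"fingers":-1,"delta_pos":[0,0.4,0.5],"twist":[0,0,0]},{"fingers":-1,"delta_pos":[0,0.4,0.4],"twist":[0,0,0]}]'; python3 -m inch '[{"fingers":-1,"delta_pos":[0,0.3,0.3],"twist":[0,0,0]}]';python3 -m inch '[{"fingers":-1,"delta_pos":[0,0.3,0.3],"twist":[0,0,0]}]'
python3 - <<'E'
from plant import manip,viewer
from h import *
s=manip.state(); show(s)
f=viewer.grab_frame("side"); w=cloud(f)
hsv=cv2.cvtColor(f["pixels"],cv2.COLOR_BGR2HSV)
cv2.imwrite("pics/s6.png",cv2.resize(f["pixels"][100:220,290:440],None,fx=4.5,fy=4.5))
E
```

```text
time: 6.65
tool_pos: [0.541, -0.3391, 0.0368]
tool_rot: [0.707, -0.001, 0.707, -0.001]
contact_force: [-11.4, -10.7, -0.5]
gripper_width: 0.002
time: 6.78
tool_pos: [0.5414, -0.3389, 0.0368]
tool_rot: [0.705, -0.003, 0.709, -0.003]
contact_force: [-18.7, -18.3, 0.6]
gripper_width: 0.001
time: 6.9
tool_pos: [0.5418, -0.3387, 0.0368]
tool_rot: [0.703, -0.005, 0.711, -0.005]
contact_force: [-26.5, -25.5, 2.1]
gripper_width: 0.001
t 6.9 p [ 0.5418 -0.3387  0.0368] z-yaw 0.0 x [-0.012 -0.013 -1.   ] F [-26.5 -25.5   2.1] w 0.001
```

View pics/s6.png

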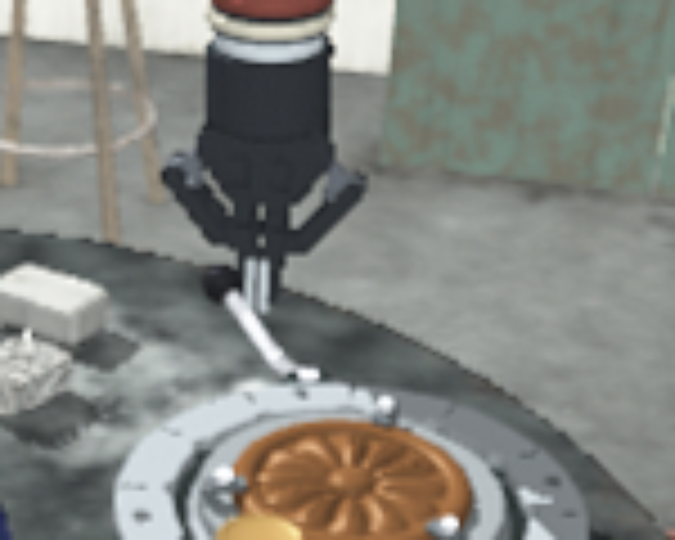

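The lever is against its end stop, and the force rose to about 37 N. Backing off and up.

```bash
python3 -m inch '[{"fingers":-1,"delta_pos":[0,-1.2,-1.2],"twist":[0,0,0]},{"fingers":-1,"delta_pos":[0,-1.5,-1.5],"twist":[0,0,0]},{"fingers":-1,"delta_pos":[-5,0,0],"twist":[0,0,0]},{"fingers":-1,"delta_pos":[-5,0,0],"twist":[0,0,0]},{"fingers":-1,"delta_pos":[-4,0,0],"twist":[0,0,0]}]'
python3 - <<'E'
from plant import manip,viewer
from h import *
s=manip.state(); show(s)
f=viewer.grab_frame("side"); np.savez("side7.npz",**f)
w=cloud(f)
cv2.imwrite("pics/s7.png",cv2.resize(f["pixels"][100:240,290:440],None,fx=4,fy=4))
print(proj(f,[.568,-.318,.078]), delta(s,[.480,-.050,.2],0))
E
```

```text
time: 7.58
tool_pos: [0.521, -0.3592, 0.1796]
tool_rot: [0.708, -0.001, 0.706, -0.001]
contact_force: [-0.1, -0.6, 0.1]
gripper_width: 0.002
t 7.58 p [ 0.521  -0.3592  0.1796] z-yaw -0.0 x [ 0.004 -0.002 -1.   ] F [-0.1 -0.6  0.1] w 0.002
[337.0247878  163.22875026] [array([-2.11, 30.92, -4.09]), array([-0.  ,  0.21,  0.11])]
```

View pics/s7.png

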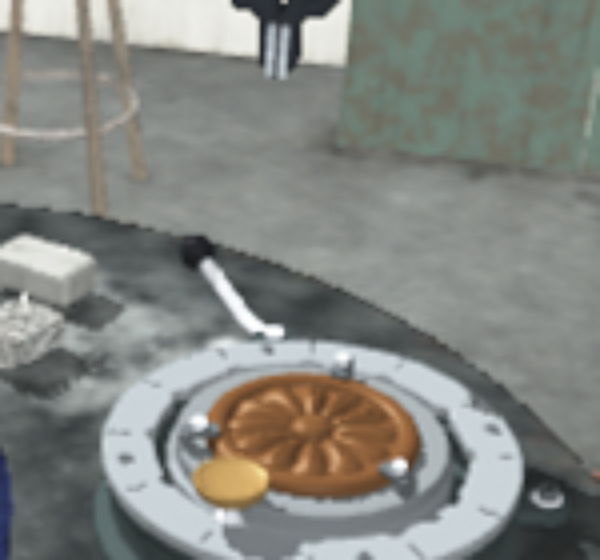

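The lever ball now shows at about (339,162), which matches the predicted fully released position of (337,163). On to the cup.

```bash
python3 -m inch '[{"fingers":-1,"delta_pos":[0,6,-1],"twist":[0,0,0]},{"fingers":-1,"delta_pos":[0,6,-1],"twist":[0,0,0]},{"fingers":-1,"delta_pos":[0,6,-1],"twist":[0,0,0]},{"fingers":-1,"delta_pos":[0,6,-1],"twist":[0,0,0]},{"fingers":-1,"delta_pos":[0,6,0],"twist":[0,0,0]}]'; python3 -m inch '[{"fingers":-1,"delta_pos":[4,0.8,0],"twist":[0,0,0]},{"fingers":-1,"delta_pos":[3,0,0],"twist":[0,0,0]},{"fingers":-1,"delta_pos":[0,0,0],"twist":[0,0,0]}]'
python3 - <<'E'
from plant import manip,viewer
from h import *
s=manip.state(); show(s)
f=viewer.grab_frame("side"); np.savez("side8.npz",**f)
w=cloud(f)
cv2.imwrite("pics/s8.png",cv2.resize(f["pixels"][130:260,290:440],None,fx=4.5,fy=4.5))
print(proj(f,s["tool_pos"]), delta(s,[.4797,-.0505,.09],0))
E
```

```text
time: 8.25
tool_pos: [0.48, -0.0568, 0.1769]
tool_rot: [0.708, 0.0, 0.706, -0.0]
contact_force: [0.9, 0.7, 0.2]
gripper_width: 0.002
time: 8.62
tool_pos: [0.4784, -0.0497, 0.104]
tool_rot: [0.706, 0.0, 0.709, 0.001]
contact_force: [1.8, -0.5, 0.2]
gripper_width: 0.003
t 8.62 p [ 0.4784 -0.0497  0.104 ] z-yaw 0.0 x [-0.004  0.002 -1.   ] F [ 1.8 -0.5  0.2] w 0.003
[349.11116909 212.04292489] [array([ 1.4 , -0.08,  0.14]), array([ 0.03, -0.25, -0.1 ])]
```

View pics/s8.png

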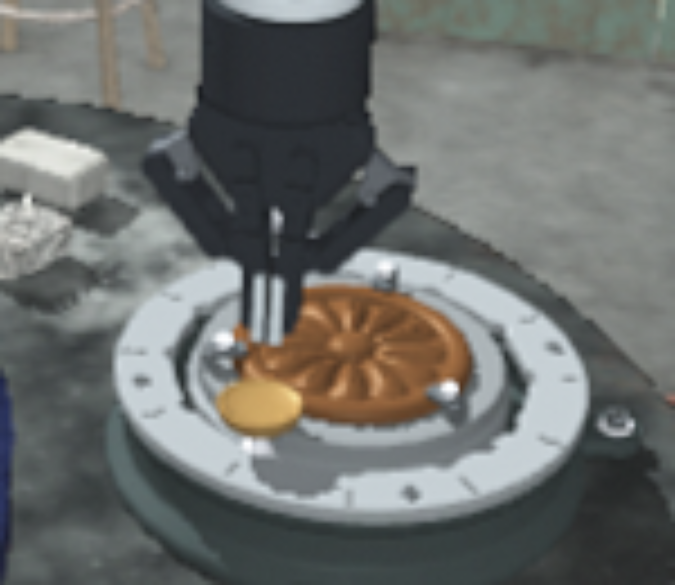

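```bash
python3 - <<'E'
from h import *
f=load("side8"); g=load("top0")
for p in ([.4784,-.0497,.084],[.4797,-.0505,.084],[.4797,-.0475,.084]): print(p,proj(f,p),"cup 347.7,220.4",proj(g,p),"cup 304.1,233.3")
w=cloud(f)
m=(np.hypot(w[...,0]-.478,w[...,1]+.05)<.03)&(w[...,2]>.1)&(w[...,2]<.155)
p=w[m]; print(p.min(0),p.max(0),np.median(p,0))
E
python3 -m inch '[{"fingers":-1,"delta_pos":[2,-0.1,0.1],"twist":[0,0,0]},{"fingers":-1,"delta_pos":[0.8,0,0],"twist":[0,0,0]}]'; python3 -m inch '[{"fingers":-1,"delta_pos":[0.4,0,0],"twist":[0,0,0]}]';python3 -m inch '[{"fingers":-1,"delta_pos":[0.4,0,0],"twist":[0,0,0]}]'
```

```text
[0.4784, -0.0497, 0.084] [348.61829828 219.56012831] cup 347.7,220.4 [303.26680744 233.93609948] cup 304.1,233.3
[0.4797, -0.0505, 0.084] [348.11631567 219.2641311 ] cup 347.7,220.4 [303.611002   233.37161382] cup 304.1,233.3
[0.4797, -0.0475, 0.084] [347.83201664 220.01420649] cup 347.7,220.4 [302.31393063 233.38090059] cup 304.1,233.3
[ 0.46433894 -0.05645838  0.12535117] [ 0.49069516 -0.03494115  0.15486149] [ 0.47615096 -0.04089291  0.14253634]
time: 8.93
tool_pos: [0.4822, -0.0521, 0.0795]
tool_rot: [0.708, 0.0, 0.706, -0.0]
contact_force: [-0.3, -0.2, -0.0]
gripper_width: 0.003
time: 9.05
tool_pos: [0.4819, -0.0519, 0.0752]
tool_rot: [0.708, 0.0, 0.707, -0.0]
contact_force: [-0.5, 0.5, -0.0]
gripper_width: -0.002
time: 9.18
tool_pos: [0.482, -0.0519, 0.0712]
tool_rot: [0.708, 0.0, 0.707, -0.0]
contact_force: [0.5, -0.7, -0.6]
gripper_width: -0.002
```

```bash
python3 -m inch '[{"fingers":-1,"delta_pos":[0.3,0.1,-0.2],"twist":[0,0,0]}]';python3 -m inch '[{"fingers":-1,"delta_pos":[0.3,0,0],"twist":[0,0,0]}]';python3 -m inch '[{"fingers":-1,"delta_pos":[0.3,0,0],"twist":[0,0,0]}]';python3 -m inch '[{"fingers":-1,"delta_pos":[0.3,0,0],"twist":[0,0,0]}]'
```

```text
time: 9.3
tool_pos: [0.4796, -0.0507, 0.0678]
tool_rot: [0.707, 0.0, 0.707, -0.0]
contact_force: [-0.4, 0.2, -0.4]
gripper_width: 0.001
time: 9.43
tool_pos: [0.4793, -0.0505, 0.0645]
tool_rot: [0.707, 0.0, 0.707, -0.0]
contact_force: [-0.0, -0.3, 0.8]
gripper_width: -0.001
time: 9.55
tool_pos: [0.4793, -0.0506, 0.0614]
tool_rot: [0.707, 0.0, 0.707, -0.0]
contact_force: [0.2, 0.0, 0.0]
gripper_width: -0.004
time: 9.68
tool_pos: [0.4794, -0.0506, 0.0586]
tool_rot: [0.707, 0.0, 0.707, -0.0]
contact_force: [-2.7, -0.1, 5.6]
gripper_width: 0.0
```

```bash
python3 -m inch '[{"fingers":-1,"delta_pos":[0.2,0,0],"twist":[0,0,0]}]';python3 - <<'E'
from plant import manip,viewer
from h import *
s=manip.state(); show(s)
f=viewer.grab_frame("side"); np.savez("side9.npz",**f)
cv2.imwrite("pics/s9.png",cv2.resize(f["pixels"][175:245,310:400],None,fx=8,fy=8,interpolation=cv2.INTER_CUBIC))
E
```

```text
time: 9.8
tool_pos: [0.4795, -0.0506, 0.0571]
tool_rot: [0.707, 0.0, 0.707, -0.0]
contact_force: [-2.3, 0.5, 7.4]
gripper_width: 0.001
t 9.8 p [ 0.4795 -0.0506  0.0571] z-yaw -0.0 x [-0. -0. -1.] F [-2.3  0.5  7.4] w 0.001
```

View pics/s9.png

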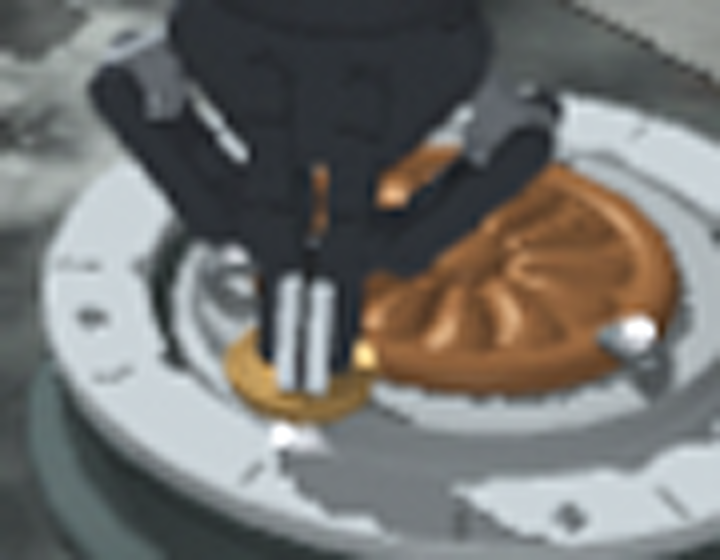

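The fingertips (tip at about (348,223)) sit inside the brass dish. Pressing on down.

```bash
python3 -m inch '[{"fingers":-1,"delta_pos":[0.2,0,0],"twist":[0,0,0]},{"fingers":-1,"delta_pos":[0.2,0,0],"twist":[0,0,0]}]';python3 -m inch '[{"fingers":-1,"delta_pos":[0.2,0,0],"twist":[0,0,0]}]';python3 -m inch '[{"fingers":-1,"delta_pos":[0.2,0,0],"twist":[0,0,0]}]'
```

```text
time: 10.1
tool_pos: [0.4801, -0.0508, 0.0537]
tool_rot: [0.708, -0.0, 0.707, -0.0]
contact_force: [-1.1, -0.5, 7.6]
gripper_width: -0.002
time: 10.22
tool_pos: [0.4805, -0.0509, 0.0519]
tool_rot: [0.708, -0.0, 0.706, -0.0]
contact_force: [-1.0, 0.7, 8.1]
gripper_width: 0.001
time: 10.35
tool_pos: [0.4807, -0.051, 0.0501]
tool_rot: [0.708, -0.0, 0.706, -0.0]
contact_force: [-0.7, 0.5, 7.1]
gripper_width: 0.0
```

```bash
python3 -m inch '[{"fingers":-1,"delta_pos":[0.2,0,0],"twist":[0,0,0]}]';python3 -m inch '[{"fingers":-1,"delta_pos":[0.1,0,0],"twist":[0,0,0]}]'
```

```text
time: 10.48
tool_pos: [0.4809, -0.051, 0.0483]
tool_rot: [0.708, -0.0, 0.706, -0.0]
contact_force: [-1.6, 1.9, 8.5]
gripper_width: 0.003
time: 10.6
tool_pos: [0.4812, -0.0511, 0.0477]
tool_rot: [0.708, -0.0, 0.706, -0.0]
contact_force: [-0.2, 0.2, 11.0]
gripper_width: 0.002
```

```bash
python3 -m inch '[{"fingers":-1,"delta_pos":[0.1,0,0],"twist":[0,0,0]},{"fingers":-1,"delta_pos":[0.02,-0.15,0.36],"twist":[0,0,0]},{"fingers":-1,"delta_pos":[0,-0.15,0.36],"twist":[0,0,0]}]';python3 -m inch '[{"fingers":-1,"delta_pos":[0,-0.18,0.35],"twist":[0,0,0]},{"fingers":-1,"delta_pos":[0,-0.18,0.35],"twist":[0,0,0]}]'
```

```text
time: 10.98
tool_pos: [0.4894, -0.0544, 0.0477]
tool_rot: [0.709, -0.0, 0.705, -0.001]
contact_force: [-2.6, 0.6, 12.5]
gripper_width: -0.001
time: 11.22
tool_pos: [0.4964, -0.058, 0.0477]
tool_rot: [0.709, -0.0, 0.705, -0.001]
contact_force: [-2.3, -0.2, 13.3]
gripper_width: -0.003
```

```bash
python3 -m inch '[{"fingers":-1,"delta_pos":[0,-0.21,0.33],"twist":[0,0,0]},{"fingers":-1,"delta_pos":[0,-0.21,0.33],"twist":[0,0,0]}]';python3 - <<'E'
from plant import manip,viewer
from h import *
s=manip.state(); show(s)
f=viewer.grab_frame("side"); np.savez("side10.npz",**f)
cv2.imwrite("pics/s10.png",cv2.resize(f["pixels"][175:245,310:400],None,fx=8,fy=8,interpolation=cv2.INTER_CUBIC))
E
```

```text
time: 11.48
tool_pos: [0.503, -0.0622, 0.0476]
tool_rot: [0.709, -0.0, 0.705, -0.001]
contact_force: [-1.9, 0.2, 12.2]
gripper_width: 0.001
t 11.47 p [ 0.503  -0.0622  0.0476] z-yaw -0.0 x [ 0.006 -0.001 -1.   ] F [-1.9  0.2 12.2] w 0.001
```

View pics/s10.png

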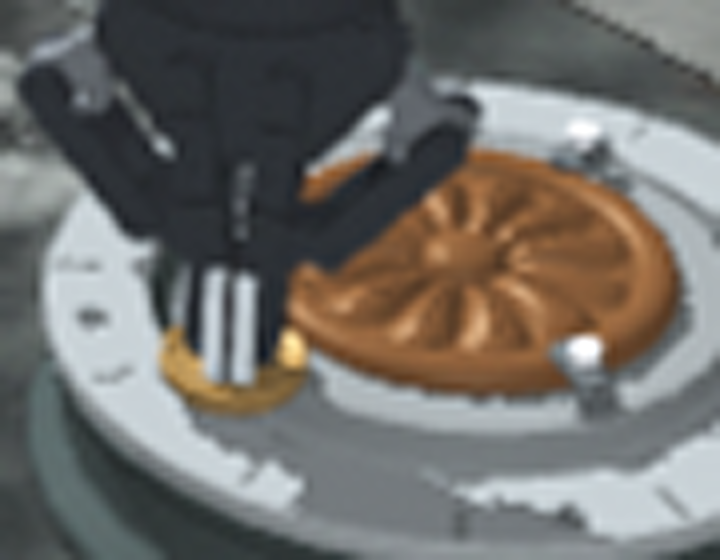

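The cup and table are turning together: the near dog moved from about (390,217) to (383,219). Carrying on to the notch.

```bash
python3 -m inch '[{"fingers":-1,"delta_pos":[0,-0.24,0.31],"twist":[0,0,0]},{"fingers":-1,"delta_pos":[0,-0.24,0.31],"twist":[0,0,0]},{"fingers":-1,"delta_pos":[0,-0.27,0.29],"twist":[0,0,0]},{"fingers":-1,"delta_pos":[0,-0.27,0.29],"twist":[0,0,0]}]';python3 - <<'E'
from plant import manip,viewer
from h import *
s=manip.state(); show(s)
A=np.array([.4485,-.1345]); 
for p in ([.4812,-.0511],s["tool_pos"][:2]):
    d=np.array(p)-A; print(np.hypot(*d),np.degrees(np.arctan2(d[1],d[0])))
f=viewer.grab_frame("side"); np.savez("side11.npz",**f)
cv2.imwrite("pics/s11.png",cv2.resize(f["pixels"][175:245,310:410],None,fx=8,fy=8,interpolation=cv2.INTER_CUBIC))
cv2.imwrite("pics/s11b.png",cv2.resize(load("side7")["pixels"][175:245,310:410],None,fx=8,fy=8,interpolation=cv2.INTER_CUBIC))
t=viewer.grab_frame("top"); cv2.imwrite("pics/t11.png",cv2.resize(t["pixels"][180:320,260:450],None,fx=4,fy=4)); np.savez("top11.npz",**t)
E
```

```text
time: 12.02
tool_pos: [0.515, -0.0723, 0.0477]
tool_rot: [0.709, -0.0, 0.705, -0.001]
contact_force: [-1.5, 1.5, 12.3]
gripper_width: 0.005
t 12.03 p [ 0.515  -0.0723  0.0477] z-yaw -0.0 x [ 0.006 -0.001 -1.   ] F [-1.5  1.5 12.3] w 0.005
0.08958152711357403 68.59053314032823
0.09108647152723186 43.06740369105424
```

View pics/s11.png

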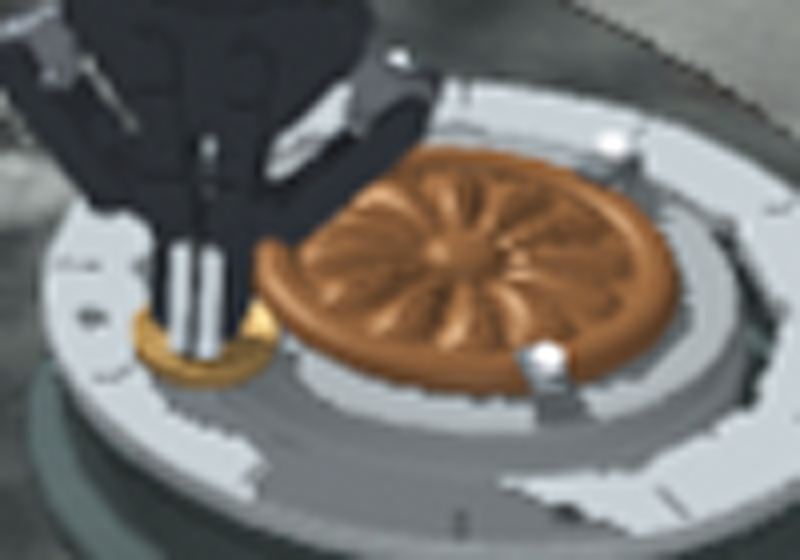

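View pics/s11b.png

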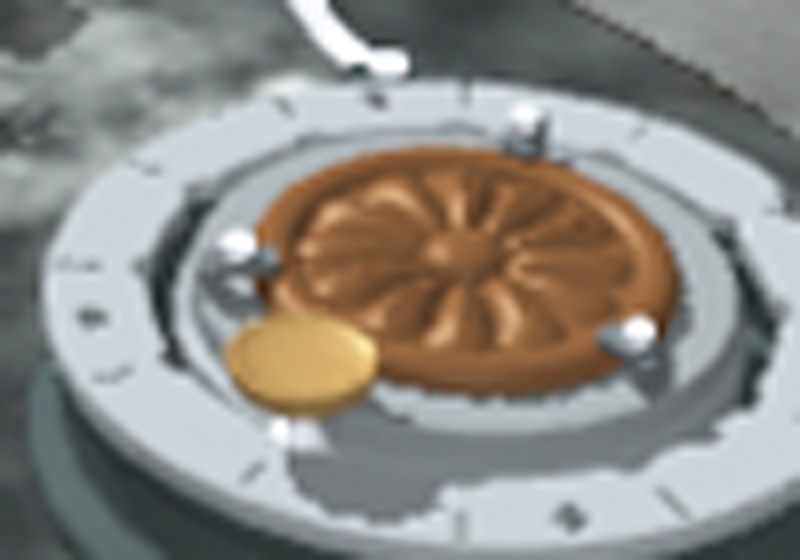

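View pics/t11.png

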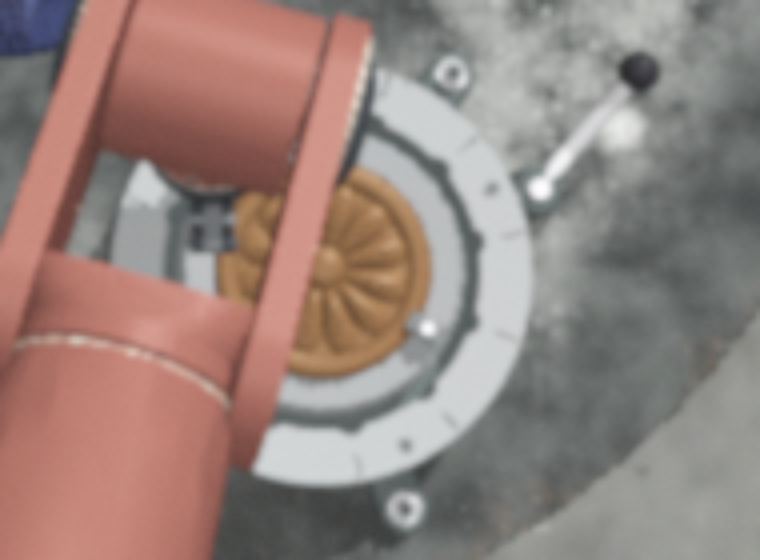

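```bash
cat > dogs.py <<'E'
from h import *
def spots(f,z=.080,A=None):
    im=f["pixels"]; w=cloud(f); hsv=cv2.cvtColor(im,cv2.COLOR_BGR2HSV)
    r=np.hypot(w[...,0]-A[0],w[...,1]-A[1])
    m=((hsv[...,2]>205)&(hsv[...,1]<40)&(r<.078)&(w[...,2]>.068)).astype(np.uint8)
    n,l,st,c=cv2.connectedComponentsWithStats(m)
    out=[]
    for i in range(1,n):
        if st[i,4]>=3:
            p=ray(f,*c[i],z)[:2]-A; out.append((np.round(c[i],1),st[i,4],round(float(np.hypot(*p)),4),round(float(np.degrees(np.arctan2(p[1],p[0]))),2)))
    return out
E
python3 - <<'E'
from dogs import *
for n,A in(("side7",[.4485,-.1326]),("side11",[.4485,-.1326]),("top0",[.4485,-.1351]),("top11",[.4485,-.1351])):
    print(n); [print("  ",o) for o in spots(load(n),A=np.array(A))]
E
```

```text
side7
   (array([375.8, 189.4]), np.int32(5), 0.0709, -95.66)
   (array([339.8, 205.2]), np.int32(8), 0.0681, 22.39)
   (array([389.3, 215.9]), np.int32(9), 0.0656, 145.72)
side11
   (array([386.5, 192.7]), np.int32(6), 0.0714, -119.08)
   (array([377.9, 219.1]), np.int32(9), 0.065, 118.82)
top0
   (array([328. , 219.2]), np.int32(10), 0.0699, 23.2)
   (array([370.4, 248.9]), np.int32(11), 0.0699, -94.56)
   (array([323.7, 270.8]), np.int32(12), 0.067, 144.4)
top11
   (array([349.6, 200. ]), np.int32(7), 0.112, -12.34)
   (array([366.5, 261.6]), np.int32(11), 0.0691, -120.06)
```

Rotation so far by dogs and TCP is about 25.5°, so about 4.5° is left.

```bash
python3 -m inch '[{"fingers":-1,"delta_pos":[0,-0.27,0.24],"twist":[0,0,0]},{"fingers":-1,"delta_pos":[0,-0.27,0.23],"twist":[0,0,0]},{"fingers":-1,"delta_pos":[0,0,0],"twist":[0,0,0]}]';python3 - <<'E'
from plant import manip,viewer
from dogs import *
s=manip.state(); show(s)
A=np.array([.4485,-.1345]); 
d=s["tool_pos"][:2]-A; print(np.hypot(*d),np.degrees(np.arctan2(d[1],d[0]))-68.59)
for n,A in(("side",[.4485,-.1326]),("top",[.4485,-.1351])):
    f=viewer.grab_frame(n); np.savez(n+"12.npz",**f)
    print(n); [print("  ",o) for o in spots(f,A=np.array(A))]
E
```

```text
time: 12.5
tool_pos: [0.5202, -0.0779, 0.0477]
tool_rot: [0.71, -0.0, 0.705, -0.001]
contact_force: [0.1, 0.8, 11.4]
gripper_width: 0.002
t 12.5 p [ 0.5202 -0.0779  0.0477] z-yaw -0.0 x [ 0.007 -0.002 -1.   ] F [ 0.1  0.8 11.4] w 0.002
0.0913011713585166 -30.30112097911089
side
   (array([388. , 193.5]), np.int32(6), 0.0711, -123.08)
   (array([375.5, 219.5]), np.int32(8), 0.0656, 113.81)
top
   (array([352.6, 198.6]), np.int32(7), 0.117, -15.42)
   (array([365.3, 263.5]), np.int32(12), 0.0691, -124.21)
```

Mean rotation is about 29.8°, well inside the 3 mm window. Letting it spring up.

```bash
python3 -m inch '[{"fingers":-1,"delta_pos":[-0.3,0,0],"twist":[0,0,0]},{"fingers":-1,"delta_pos":[-0.3,0,0],"twist":[0,0,0]}]'; python3 -m inch '[{"fingers":-1,"delta_pos":[-0.3,0,0],"twist":[0,0,0]},{"fingers":-1,"delta_pos":[-0.3,0,0],"twist":[0,0,0]}]'; python3 -m inch '[{"fingers":-1,"delta_pos":[-0.4,0,0],"twist":[0,0,0]},{"fingers":-1,"delta_pos":[-3,0,0],"twist":[0,0,0]},{"fingers":-1,"delta_pos":[-5,0,0],"twist":[0,0,0]},{"fingers":-1,"delta_pos":[-5,0,0],"twist":[0,0,0]}]'
python3 - <<'E'
from plant import manip,viewer
from dogs import *
s=manip.state(); show(s)
f=viewer.grab_frame("side"); np.savez("side13.npz",**f)
[print("  ",o) for o in spots(f,A=np.array([.4485,-.1326]))]
cv2.imwrite("pics/s13.png",cv2.resize(f["pixels"][155:245,310:410],None,fx=6.5,fy=6.5,interpolation=cv2.INTER_CUBIC))
w=cloud(f); hsv=cv2.cvtColor(f["pixels"],cv2.COLOR_BGR2HSV)
for n,f,c in(("before",load("side7"),(.4797,-.0475)),("after",f,(.518,-.075))):
    w=cloud(f);hsv=cv2.cvtColor(f["pixels"],cv2.COLOR_BGR2HSV)
    m=((w[...,2]>.06)&(np.hypot(w[...,0]-c[0],w[...,1]-c[1])<.03)&(hsv[...,1]>60)&(hsv[...,0]>15)).astype(np.uint8)
    k=max(cv2.findContours(m,cv2.RETR_EXTERNAL,cv2.CHAIN_APPROX_NONE)[0],key=cv2.contourArea); (u,v),ax,_=cv2.fitEllipse(k)
    print(n,u,v,ax,ray(f,u,v,.084), np.median(w[...,2][m>0]))
E
```

```text
time: 12.85
tool_pos: [0.5197, -0.0776, 0.053]
tool_rot: [0.709, -0.0, 0.705, -0.001]
contact_force: [2.4, 1.5, 6.4]
gripper_width: 0.004
time: 13.1
tool_pos: [0.5194, -0.0773, 0.0585]
tool_rot: [0.709, -0.0, 0.705, -0.0]
contact_force: [3.2, 1.6, 5.6]
gripper_width: 0.004
time: 13.6
tool_pos: [0.5153, -0.0768, 0.19]
tool_rot: [0.706, 0.0, 0.708, 0.0]
contact_force: [0.4, -1.4, 0.2]
gripper_width: 0.002
t 13.6 p [ 0.5153 -0.0768  0.19  ] z-yaw -0.0 x [-0.004  0.001 -1.   ] F [ 0.4 -1.4  0.2] w 0.002
   (array([387.8, 193.6]), np.int32(5), 0.0703, -123.07)
   (array([340.5, 197.3]), np.int32(6), 0.0697, -7.27)
   (array([375.7, 219.4]), np.int32(7), 0.0654, 114.28)
before 347.5401611328125 220.2604217529297 (11.792332649230957, 17.973129272460938) [ 0.48011916 -0.04639439  0.084     ] 0.07979267536230061
after 334.2585144042969 211.3749542236328 (11.421173095703125, 17.213520050048828) [ 0.51643041 -0.07215173  0.084     ] 0.07969947796384591
```

View pics/s13.png

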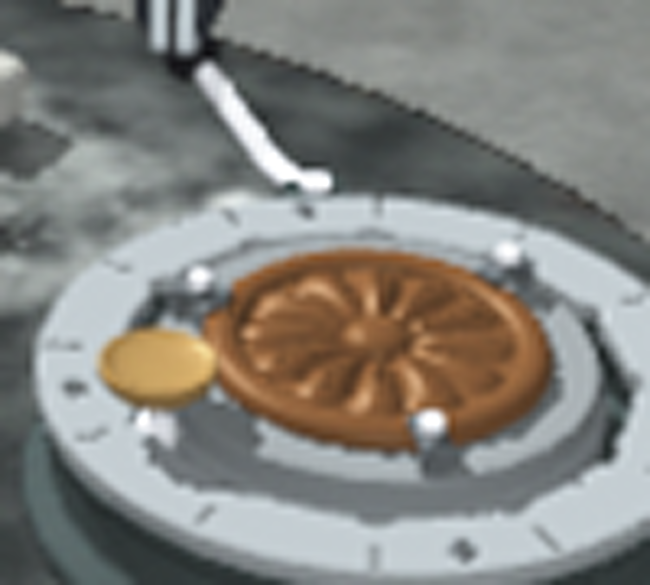

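Cup depth reads 79.7 mm, the same as before turning, and the three dogs rotated a mean 29.5°, so the plunger is up in the next notch. Now the lever goes back, starting from its far side.

```bash
python3 -m inch '[{"fingers":-1,"delta_pos":[0,-5,2],"twist":[0,0,0]},{"fingers":-1,"delta_pos":[0,-5,2],"twist":[0,0,0]},{"fingers":-1,"delta_pos":[0,-5,2],"twist":[0,0,0]},{"fingers":-1,"delta_pos":[0,-5,2],"twist":[0,0,0]},{"fingers":-1,"delta_pos":[0,0,0],"twist":[0,0,0]}]'
python3 - <<'E'
from plant import manip
from h import *
s=manip.state(); show(s); print(delta(s,[.593,-.282,.037],0))
E
```

```text
time: 14.28
tool_pos: [0.5961, -0.2799, 0.1878]
tool_rot: [0.706, 0.002, 0.708, -0.001]
contact_force: [-0.1, 0.2, -0.5]
gripper_width: 0.001
t 14.28 p [ 0.5961 -0.2799  0.1878] z-yaw -0.2 x [-0.003  0.001 -1.   ] F [-0.1  0.2 -0.5] w 0.001
[array([15.08, -0.23, -0.26]), array([-0.22, -0.19, -0.06])]
```

```bash
python3 -m inch '[{"fingers":-1,"delta_pos":[4,0,0],"twist":[0,0,0]},{"fingers":-1,"delta_pos":[4,0,0],"twist":[0,0,0]},{"fingers":-1,"delta_pos":[4,0,0],"twist":[0,0,0]},{"fingers":-1,"delta_pos":[3,0,0],"twist":[0,0,0]},{"fingers":-1,"delta_pos":[0,0,0],"twist":[0,0,0]}]'
python3 - <<'E'
from plant import manip,viewer
from h import *
s=manip.state(); show(s)
f=viewer.grab_frame("side"); np.savez("side14.npz",**f)
cv2.imwrite("pics/s14.png",cv2.resize(f["pixels"][90:240,270:420],None,fx=4,fy=4))
E
```

```text
time: 14.9
tool_pos: [0.5935, -0.2744, 0.036]
tool_rot: [0.704, 0.001, 0.71, 0.002]
contact_force: [0.4, -0.5, 0.9]
gripper_width: -0.002
t 14.9 p [ 0.5935 -0.2744  0.036 ] z-yaw 0.0 x [-0.007  0.004 -1.   ] F [ 0.4 -0.5  0.9] w -0.002
```

View pics/s14.png

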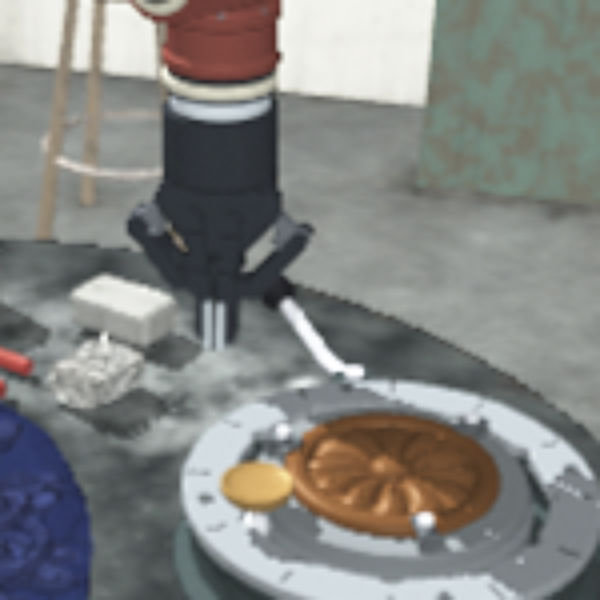

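The fingertips (bottom about (324,176)) stand on the near, +y side of the lever bar, with wool and pumice clear. Pushing back along the arc.

```bash
python3 -m inch '[{"fingers":-1,"delta_pos":[0,-1.2,-0.3],"twist":[0,0,0]},{"fingers":-1,"delta_pos":[0,-1.0,-0.2],"twist":[0,0,0]},{"fingers":-1,"delta_pos":[0,-0.58,-0.5],"twist":[0,0,0]},{"fingers":-1,"delta_pos":[0,-0.58,-0.5],"twist":[0,0,0]}]'; python3 -m inch '[{"fingers":-1,"delta_pos":[0,-0.58,-0.5],"twist":[0,0,0]},{"fingers":-1,"delta_pos":[0,-0.58,-0.5],"twist":[0,0,0]}]'
python3 - <<'E'
from plant import manip,viewer
from h import *
s=manip.state(); show(s)
f=viewer.grab_frame("side")
cv2.imwrite("pics/s15.png",cv2.resize(f["pixels"][90:240,270:420],None,fx=4,fy=4))
E
```

```text
time: 15.45
tool_pos: [0.582, -0.3113, 0.041]
tool_rot: [0.708, 0.0, 0.706, -0.0]
contact_force: [2.5, 1.1, 1.5]
gripper_width: -0.003
time: 15.7
tool_pos: [0.5719, -0.3226, 0.0407]
tool_rot: [0.708, -0.0, 0.707, -0.0]
contact_force: [2.8, 1.3, 0.6]
gripper_width: -0.001
t 15.7 p [ 0.5719 -0.3226  0.0407] z-yaw -0.0 x [ 0.001 -0.    -1.   ] F [2.8 1.3 0.6] w -0.001
```

View pics/s15.png

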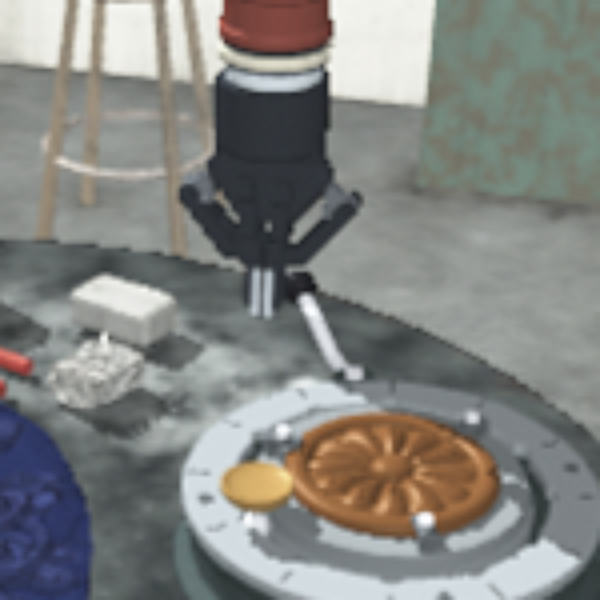

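```bash
python3 -m inch '[{"fingers":-1,"delta_pos":[0.1,-0.5,-0.5],"twist":[0,0,0]},{"fingers":-1,"delta_pos":[0.1,-0.4,-0.5],"twist":[0,0,0]},{"fingers":-1,"delta_pos":[0.1,-0.3,-0.5],"twist":[0,0,0]},{"fingers":-1,"delta_pos":[0,-0.3,-0.5],"twist":[0,0,0]}]'; python3 -m inch '[{"fingers":-1,"delta_pos":[0,-0.3,-0.5],"twist":[0,0,0]},{"fingers":-1,"delta_pos":[0,-0.2,-0.5],"twist":[0,0,0]},{"fingers":-1,"delta_pos":[0,-0.2,-0.5],"twist":[0,0,0]}]'
python3 - <<'E'
from plant import manip,viewer
from h import *
s=manip.state(); show(s)
f=viewer.grab_frame("side")
cv2.imwrite("pics/s16.png",cv2.resize(f["pixels"][90:240,270:420],None,fx=4,fy=4))
E
```

```text
time: 16.25
tool_pos: [0.5513, -0.3373, 0.037]
tool_rot: [0.707, 0.0, 0.707, -0.0]
contact_force: [2.7, 1.2, 1.0]
gripper_width: 0.0
time: 16.62
tool_pos: [0.5363, -0.344, 0.0371]
tool_rot: [0.707, 0.0, 0.707, 0.0]
contact_force: [2.4, 3.3, 0.4]
gripper_width: 0.001
t 16.62 p [ 0.5363 -0.344   0.0371] z-yaw -0.0 x [-0.     0.001 -1.   ] F [2.4 3.3 0.4] w 0.001
```

View pics/s16.png

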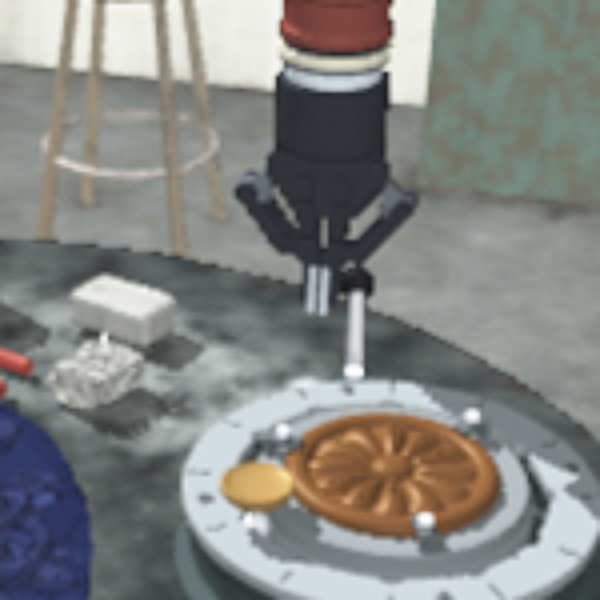

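```bash
python3 -m inch '[{"fingers":-1,"delta_pos":[0,-0.1,-0.5],"twist":[0,0,0]},{"fingers":-1,"delta_pos":[0,-0.1,-0.5],"twist":[0,0,0]},{"fingers":-1,"delta_pos":[0,-0.1,-0.4],"twist":[0,0,0]}]'; python3 -m inch '[{"fingers":-1,"delta_pos":[0,0,-0.3],"twist":[0,0,0]}]'; python3 -m inch '[{"fingers":-1,"delta_pos":[0,0,-0.2],"twist":[0,0,0]}]'; python3 -m inch '[{"fingers":-1,"delta_pos":[0,0,-0.2],"twist":[0,0,0]}]'
```

```text
time: 17.05
tool_pos: [0.5225, -0.3472, 0.0372]
tool_rot: [0.707, 0.0, 0.707, -0.0]
contact_force: [3.6, 1.6, 0.7]
gripper_width: -0.002
time: 17.18
tool_pos: [0.5196, -0.3474, 0.0373]
tool_rot: [0.707, -0.0, 0.707, -0.0]
contact_force: [4.4, 0.8, 0.6]
gripper_width: 0.002
time: 17.3
tool_pos: [0.5176, -0.3475, 0.0373]
tool_rot: [0.707, -0.0, 0.707, -0.0]
contact_force: [3.1, 0.2, -0.0]
gripper_width: -0.003
time: 17.42
tool_pos: [0.5157, -0.3476, 0.0374]
tool_rot: [0.707, -0.0, 0.707, -0.0]
contact_force: [3.5, -0.7, 0.1]
gripper_width: 0.002
```

```bash
for i in 1; do python3 -m inch '[{"fingers":-1,"delta_pos":[0,0,-0.3],"twist":[0,0,0]}]'; done; python3 -m inch '[{"fingers":-1,"delta_pos":[0,0,-0.2],"twist":[0,0,0]}]'
python3 - <<'E'
from plant import manip,viewer
from h import *
s=manip.state(); show(s)
f=viewer.grab_frame("side"); print(proj(f,[.489,-.355,.078]))
cv2.imwrite("pics/s17.png",cv2.resize(f["pixels"][90:240,290:440],None,fx=4,fy=4))
E
```

```text
time: 17.55
tool_pos: [0.5126, -0.3476, 0.0373]
tool_rot: [0.707, -0.0, 0.707, -0.0]
contact_force: [4.6, -1.5, -1.5]
gripper_width: 0.001
time: 17.68
tool_pos: [0.5106, -0.3476, 0.0374]
tool_rot: [0.707, -0.0, 0.707, -0.0]
contact_force: [4.2, -2.0, -2.4]
gripper_width: -0.004
t 17.68 p [ 0.5106 -0.3476  0.0374] z-yaw -0.0 x [ 0.    -0.001 -1.   ] F [ 4.2 -2.  -2.4] w -0.004
[367.25815773 161.16533493]
```

View pics/s17.png

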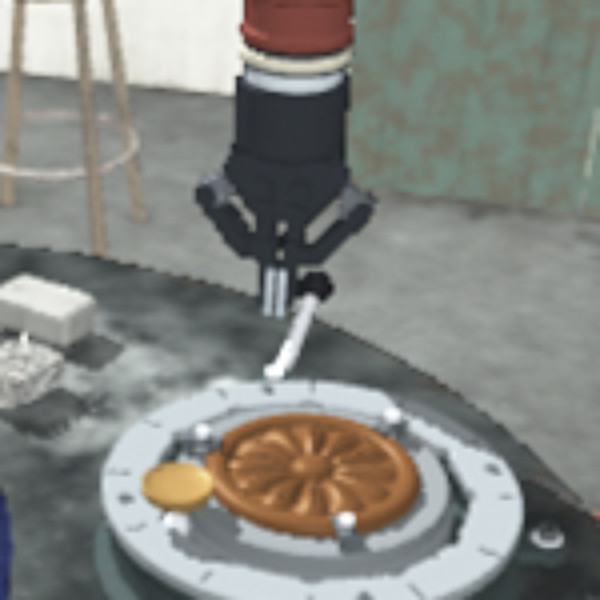

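The ball appears at about (369,161), at or slightly past its starting place near (367,161). I'll back away and measure it properly.

```bash
python3 -m inch '[{"fingers":-1,"delta_pos":[0,0.3,1.5],"twist":[0,0,0]},{"fingers":-1,"delta_pos":[0,0.5,2.5],"twist":[0,0,0]},{"fingers":-1,"delta_pos":[-4,0,0],"twist":[0,0,0]},{"fingers":-1,"delta_pos":[-6,0,0],"twist":[0,0,0]},{"fingers":-1,"delta_pos":[-6,0,0],"twist":[0,0,0]}]'
python3 - <<'E'
from plant import manip,viewer
from h import *
s=manip.state(); show(s)
f=viewer.grab_frame("side"); t=viewer.grab_frame("top"); np.savez("side18.npz",**f); np.savez("top18.npz",**t)
def ball(f,box):
    u0,v0,u1,v1=box; hsv=cv2.cvtColor(f["pixels"],cv2.COLOR_BGR2HSV); m=np.zeros(hsv.shape[:2],np.uint8); m[v0:v1,u0:u1]=hsv[v0:v1,u0:u1,2]<60
    n,l,st,c=cv2.connectedComponentsWithStats(m); i=1+np.argmax(st[1:,4]); return c[i],st[i]
for n,b in(("side0",(350,148,390,175)),("side18",(350,148,390,175))):
    g=load(n); c,st=ball(g,b); print(n,c,st,ray(g,*c,.078))
a=load("side0")["pixels"][145:205,330:400]; b=f["pixels"][145:205,330:400]
cv2.imwrite("pics/s18.png",cv2.resize(np.vstack([a,b]),None,fx=5,fy=5,interpolation=cv2.INTER_CUBIC)[:600])
cv2.imwrite("pics/t18.png",cv2.resize(t["pixels"][180:320,260:450],None,fx=4,fy=4))
E
```

```text
time: 18.35
tool_pos: [0.5504, -0.3382, 0.1979]
tool_rot: [0.706, 0.001, 0.708, 0.001]
contact_force: [0.4, -0.7, 0.2]
gripper_width: -0.005
t 18.35 p [ 0.5504 -0.3382  0.1979] z-yaw 0.0 x [-0.003  0.002 -1.   ] F [ 0.4 -0.7  0.2] w -0.005
side0 [367.21621622 160.67567568] [363 158   8   7  37] [ 0.48963616 -0.35799849  0.078     ]
side18 [368.94871795 160.94871795] [365 158   8   8  39] [ 0.48463983 -0.35771887  0.078     ]
```

View pics/s18.png

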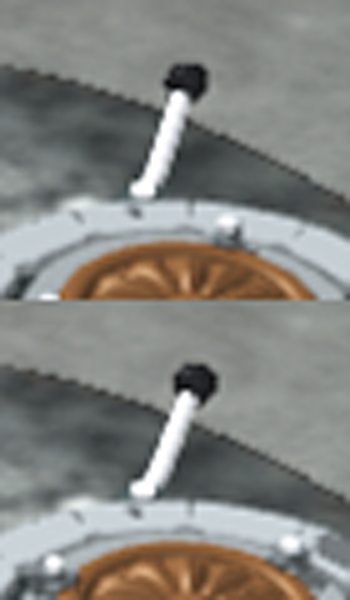

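View pics/t18.png

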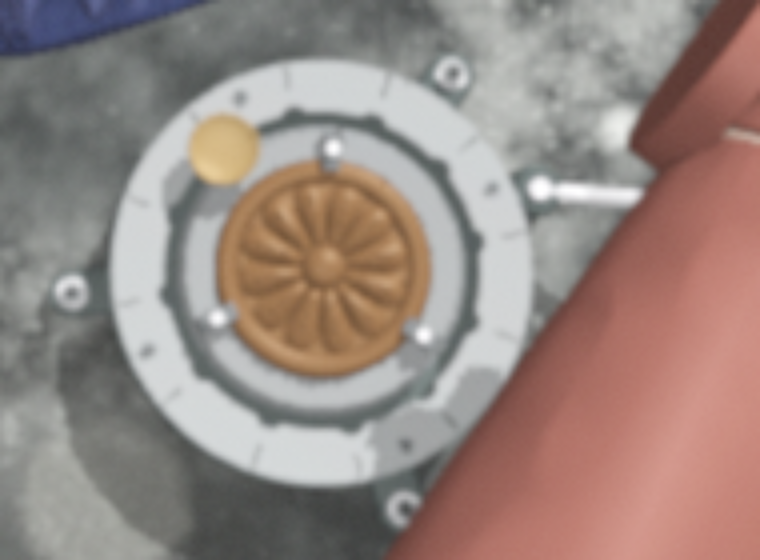

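Run:
```python
from dogs import *
def ball(f,box):
    u0,v0,u1,v1=box; hsv=cv2.cvtColor(f["pixels"],cv2.COLOR_BGR2HSV); m=np.zeros(hsv.shape[:2],np.uint8); m[v0:v1,u0:u1]=hsv[v0:v1,u0:u1,2]<60
    n,l,st,c=cv2.connectedComponentsWithStats(m); i=1+np.argmax(st[1:,4]); return c[i],st[i]
P={}
for n,b in(("side0",(350,148,390,175)),("side7",(325,150,352,175)),("side18",(350,148,390,175)),("top0",(425,220,442,240)),("top11",(410,190,430,206))):
    g=load(n); c,st=ball(g,b); P[n]=ray(g,*c,.078)[:2]; print(n,c,st,P[n])
# pivot: bright pivot head in each view
from scipy.optimize import least_squares
for cam,A,B in(("side",P["side0"],P["side7"]),("top",P["top0"],P["top11"])):
    ch=np.linalg.norm(A-B); print(cam,"chord",ch,"angle",2*np.arcsin(ch/2/.088))
A,B=P["side7"],P["side18"]; print("side 18-7",2*np.arcsin(np.linalg.norm(A-B)/2/.088))
# top dogs and cup
t=load("top18"); [print(o) for o in spots(t,A=np.array([.4485,-.1351]))]
w=cloud(t);hsv=cv2.cvtColor(t["pixels"],cv2.COLOR_BGR2HSV)
m=((w[...,2]>.07)&(np.hypot(w[...,0]-.517,w[...,1]+.077)<.03)&(hsv[...,1]>60)&(hsv[...,0]>15)).astype(np.uint8)
k=max(cv2.findContours(m,cv2.RETR_EXTERNAL,cv2.CHAIN_APPROX_NONE)[0],key=cv2.contourArea); (u,v),ax,_=cv2.fitEllipse(k); c=ray(t,u,v,.084)[:2]-[.4485,-.1351]
print("cup",np.hypot(*c),np.degrees(np.arctan2(c[1],c[0])),"was 69.37", np.median(w[...,2][m>0]))
```

```text
side0 [367.21621622 160.67567568] [363 158   8   7  37] [ 0.48963616 -0.35799849]
side7 [338.51020408 162.40816327] [335 159   9   9  49] [ 0.56516163 -0.32410078]
side18 [368.94871795 160.94871795] [365 158   8   8  39] [ 0.48463983 -0.35771887]
top0 [432.95833333 230.25      ] [431 226   7   8  24] [ 0.48531678 -0.35336102]
top11 [418.         198.57894737] [416 195   6   7  19] [ 0.56072844 -0.32180564]
side chord 0.0827837594406827 angle 0.9794024984539182
top chord 0.08174754315117116 angle 0.96608265322275
side 18-7 1.0374732010147736
(array([343. , 216.5]), np.int32(12), 0.0708, -6.24)
(array([313.8, 259. ]), np.int32(10), 0.0673, 114.22)
(array([365.4, 263.4]), np.int32(13), 0.069, -123.97)
cup 0.08919246293060276 39.487254991480725 was 69.37 0.08138863506025917
```

Run:
```python
from plant import manip
from h import *
show(manip.state()); print(manip.job_done())
```

```text
t 18.45 p [ 0.5545 -0.3415  0.2073] z-yaw 0.0 x [ 0.011 -0.009 -1.   ] F [ 0.9 -0.7  0.9] w 0.003
the job is handed in; nothing more can be done
None
```

The table is turned one notch clockwise, the plunger is up in that notch, and the clamp lever is back where it clamps. I handed the job in at 18.5 s with the arm clear of everything; no verdict is reported.

**How it went:** I pushed the lever to its release stop with closed fingers. I then pressed the cup fully down (11–13 N), carried it round about 30° and let it spring up. Last, I pushed the lever back.

**Final checks that agreed:**
- **Rotation:** in the top view the cup had turned 29.9° and the three dogs 29.4–30.2°.
- **Plunger:** the cup measured 81.4 mm high, so it is fully up.
- **Loose items:** the wool and pumice looked unmoved in the side views. I did not measure them, and I did not recheck the jar.

**Disagreements and slips:**
- **Rotation, side camera:** it gave 27–31° for the individual dogs (mean 29.5°) and 28° for the cup. I trusted the top view.
- **Lever angle:** it ended about 0.06 rad past its starting place, and I felt no stop there. Measured from the released stop it came back 1.04 of the 1.05 rad, so I take it as about 0, clamped.
- **Fingertips:** the real tips sat about 20 mm short of the reported TCP. I allowed for this, and contact with the cup confirmed it.
- **Force on the lever:** at the release stop the push briefly reached about 37 N before I backed off, which was more than I intended.

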